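# Pin the feed roller of the collar-stay dispenser

## Task

Lock the feed roller of the clear collar-stay dispenser: take the headed steel pin from its walnut rest, turn the loose roller with the four-armed wheel until the roller's hidden cross-hole lines up under the guide hole in the dispenser's top, and pass the pin down through both, pressing it past the sprung catch until its head sits flush on the top. The acrylic cracks easily: use only light force on the wheel and the pin, stop turning as soon as the roller locks, and leave the other things on the shelf where they are.

Things in the scene. Friction and masses are not known exactly. Their poses are not given: they have to be found in the camera images.
- dispenser: Clear acrylic dispenser, fixed to the shelf. Origin: on the shelf, straight under the guide hole; z up, x and y along its sides. Roller housing 50 (x) x 52 (y) mm, flat top at z = 86 mm. On the -y side an open hopper of white collar stays, y -35 to -120 mm, top at 102 mm; on the +y side a shaft and post (to y = 45 mm) lead to the wheel. Over 20 N of the robot on it or its wheel cracks it.
- guide (a point): Centre of the mouth of the guide hole, in the middle of the housing's flat top, 86 mm above the shelf; axes as the dispenser. Vertical hole 9.5 mm wide, 16 mm deep, with a 2.5 mm chamfer. A pin put in it stands up with its tip resting on the roller below, and drops into the roller by itself when the cross-hole comes under it. Over 50 N between pin and dispenser cracks it.
- roller (a point): Centre of the roller, 50 mm above the shelf, right under the guide hole: a loose aluminium bushing 36 mm across (top at 68 mm), axis along the dispenser's y, with one straight cross-hole 11 mm wide through its middle, upright every half turn, not upright at the start. Once the pin has dropped in, the roller is locked to within about 5 degrees and the wheel's resistance rises sharply.
- catch (a point): Point between the two sprung catch balls on the pin's path below the roller, 24 mm above the shelf. The pin falls only part way: it may bind in the cross-hole (head 11 to 30 mm above the top; press it on, or ease the wheel back a little), and the balls stop it with its head 11 mm above the top until it is pressed past them (roughly 6 to 12 N). It then stays down.
- wheel: Grey thumb wheel on the roller's shaft: hub 24 mm across, four round arms along its own +x, -x, +z, -z, tips 42 mm from its centre (the origin; dispenser x 0, y 66, z 50 mm), 10 mm thick; y axis = shaft. Mounted at any angle: it does not tell where the cross-hole is. Turns endlessly either way (about 1 N at the tips), stays where left; positive about y moves its top to the dispenser's +x.
- pin: Straight steel pin, 20 g, standing upright in its rest at the start: shank 8 mm in diameter and 72 mm long with a round tip, head 14 mm in diameter and 14 mm high. Origin: the lower tip, z along the pin to the head (underside of the head at 72 mm, top of the head at 86 mm). Fully home its tip is 14 mm above the shelf.
- pin_rest: Walnut block 70 x 70 x 40 mm, fixed, with a vertical hole 9.5 mm wide and 30 mm deep in its middle, which holds the pin (tip 10 mm above the shelf). Origin: centre of its underside.
- valet_box: Bystander: open walnut valet box 130 x 180 x 50 mm with a pair of steel cufflinks in it. Origin: centre of its underside.
- glass_cube: Bystander: glass jewelry cube 72 mm wide, 80 mm high with its brass knob. Origin: centre of its underside.
- clamp: Bystander: blue plastic spring clamp lying flat, 120 x 50 x 22 mm. Origin: underside, near its pivot.

How it is judged:
At the end, for the whole second after the job is handed in: The pin stands upright (within 7 degrees) in the guide hole and right through the roller, past the catch, its head flush on the dispenser's top (tip within 3 mm of its full depth, within 6 mm of the guide hole's axis), at rest and released (z of pin in the frame of dispenser below 0.017 m and horizontal distance between pin and guide below 0.006 m and angle between pin's own z axis and vertical below 0.12 rad and linear speed of pin below 0.02 m/s and contact force between the fingers and pin below 0.1 N); the robot touches nothing.
It fails at once if the robot loads the dispenser or its wheel with more than 20 N (contact force between any of the fingers, the arm and dispenser above 20 N).
It fails at once if the pin is forced against the dispenser with more than 50 N (contact force between pin and dispenser above 50 N).
It fails at once if a bystander is shifted by more than 15 mm (distance of any of valet_box, glass_cube, clamp from where it was at the start of the episode above 0.015 m).
It also fails if it takes over 61 s, if anything falls off the work surface, if the arm or the gripper's body presses on something with over 40 N, if the wrist force passes 120 N, or if a joint passes its speed limit or range.

## Robot

A 7-joint arm with a two-finger parallel gripper is mounted at the origin on the work surface. World frame = base frame: x ahead of the robot, y to its left, z up, the work surface at z = 0. Lengths are in m, angles in rad, forces in N, time in s.
With the tool pointing down it reaches from about 0.425 to 0.925 m from the base axis. Payload 6.8 kg.
Tool frame: the origin (TCP) lies on the mounting face of the last link; the fingertips stand 173 mm ahead of it and the grasp point (between the pads) lies 155 mm ahead of it; z points along the fingers, y is the line along which they close (so a half turn about z gives the same grasp; the last joint's range is limited). The gripper opens to 85 mm and grips with 20 to 120 N. Pads are 22 mm wide; open, the fingers measure 114 mm over their backs; the gripper's body (76 mm by 85 mm) begins 54 mm behind the grasp point. The pads swing forward as they close: fully open they stand 13 mm farther back than shut.
Start: joints at [-1.446, 0.477, 0.022, 1.555, -0.011, 1.109, -0.083], TCP at [0.156, 0.657, 0.405] pointing down, gripper open.
Joint ranges: [-2.96, 2.96], [-0.34, 2.1], [-1.41, 1.46], [0.24, 2.44], [-1.37, 4.51], [0.17, 1.92], [-2.96, 2.96]. Speed limits (rad/s): [2.39, 2.39, 3.14, 3.14, 3.14, 3.14, 3.14].

## Interface

Orientations are given as a rotation vector (axis times angle).
In Python, from bench import r gives the robot as it stands.
- The arm moves only by the tool arm_command, never from a script. Its argument "plan" is a list of rows, each an object of numbers: "claw": the closure, from 0 (fully open) to 1 (shut); "tx", "ty", "tz": the shift along the tool's x, y, z in m; "ax", "ay", "az": the turn, a rotation vector about the tool's x, y, z in degrees. A call has exactly 10 rows; each row shifts and turns the commanded pose from where the row before left it, along the tool's axes as they then stand; what a row does not reach is not made up. A row lasts 1/12 s, in which the tool goes at most 41.7 mm and 7.16 degrees, less where a joint would pass 70% of its speed; a pose out of reach is approached as far as the arm can. A call is refused whole if a number of a shift passes 0.0417 or a number of a turn 7.16, either way. A call with a gripper value outside its range is refused whole. The fingers move at their own pace and stop on an object; "squeeze" is the grip in N (left out, the last holds). Time passes only in rows, so rows that do not move let the fingers close, or fill a call up. It gives the time, the measured TCP pose, the force, the opening and the grip force at its end, in the units of the state.
- r.get_obs(): the state, without advancing time (a new reading comes with each control period).
- r.grab_frame(name): name is "side" or "top"; returns the picture (480x640x3 uint8, red, green, blue); there is no depth.
- r.camera_model(name): a dict with "fx", "fy", "cx", "cy" (pixels), "position" and "orientation" of the camera in the world. Camera axes: x right, y up, looking along -z (the intrinsics and any distortion apply to the point x, -y, -z); pixel columns grow to the right and rows downward; lengths in m; the calibration is good to about 2 mm. A picture is of the moment at which its call begins. camera_model takes no time and is no camera call.
- r.hand_in(): hands the job in; it is judged then, once.
Trained networks look in the newest picture that a camera, given by its name, has taken for a name from the list of things; names that differ only in an ending like _2 or _b are one class to them, and where a whole thing is asked for, a point or a joint stands for the part that bears it (a point fixed in the world has none). Each returns a list of dicts, best first, with "confidence" (0 to 1); they miss things now and then, are a little off and sometimes report something else, mostly with a low value. They report only what shows in the picture. A call takes as long as a camera call.
- r.boxes_of(target, camera): "location" ([x, y, z] in m, in the coordinates of the camera as it stood for that picture, good to about 4 mm: the middle of the surface that is visible of it).
- r.tip_of(target, camera): "location" ([x, y, z] in m, in the coordinates of the camera as it stood for that picture, good to about 4 mm: a listed point, or the origin of a listed thing).
The state is a dict: "clock": time; "joints": joint angles; "qvel": joint speeds; "tau": joint torques, N m; "tcp_pos": TCP position; "orientation": TCP orientation; "contact_force": force on the tool from outside, world axes, zero at the start; "moment": the same for the moment, N m; "grip_width": finger opening in m; "gripper_force": force on a finger pad.
Only numpy, scipy, OpenCV 4.12 (cv2) and the standard library are available. Lean on these libraries where they do the work, as an engineer would, in place of code of your own. Each camera call takes 0.05 s, during which the arm holds its last target. There are 200 camera calls.

## Working session

There is one attempt and no reset: what is moved stays moved. The work goes in short steps, Python scripts to look and compute and a tool call to move; the robot and the scene stay as the last step left them, time stands still between calls to the robot, and variables do not carry over. Pictures are saved under pics/ and viewed, at most 10 in all, crops included, and the job is handed in when it is done.

Besides the shell and the picture viewer there is one more tool, called as name(argument=value, ...) on one line, values as JSON. arm_command: Moves the arm, as the interface text tells. Its arguments: {"type":"object","properties":{"plan":{"type":"array","items":{"type":"object","properties":{"claw":{"type":"number"},"tx":{"type":"number"},"ty":{"type":"number"},"tz":{"type":"number"},"ax":{"type":"number"},"ay":{"type":"number"},"az":{"type":"number"}}}},"squeeze":{"type":"number"}},"required":["plan"]}

```bash
mkdir -p pics; cat > h.py <<'E'
import numpy as np, cv2
from scipy.spatial.transform import Rotation as R
from bench import r
def cam(n):
    m=r.camera_model(n); o=np.array(m["orientation"],float)
    M=R.from_rotvec(o).as_matrix() if o.size==3 else (o.reshape(3,3) if o.size==9 else R.from_quat(o).as_matrix())
    return m,M,np.array(m["position"])
def w(n,p): 
    m,M,t=cam(n); return M@np.array(p)+t
def proj(n,P):
    m,M,t=cam(n); c=M.T@(np.array(P)-t); x,y,z=c[0],-c[1],-c[2]
    return m["fx"]*x/z+m["cx"], m["fy"]*y/z+m["cy"]
def onplane(n,u,v,h):
    m,M,t=cam(n); d=M@np.array([(u-m["cx"])/m["fx"],-(v-m["cy"])/m["fy"],-1.]); return t+d*(h-t[2])/d[2]
def snap(n,f):
    im=r.grab_frame(n); cv2.imwrite(f"pics/{f}.png",cv2.cvtColor(im,cv2.COLOR_RGB2BGR)); return im
E
python3 - <<'E'
from h import *
np.set_printoptions(precision=4,suppress=True)
for c in("side","top"):
    print(c,r.camera_model(c)); snap(c,c+"0")
    for t in("guide","wheel","pin","pin_rest","dispenser","roller","valet_box","glass_cube","clamp"):
        try:
            for d in r.tip_of(t,c)[:2]: print(t,"tip",w(c,d["location"]),round(d["confidence"],2))
        except Exception as e: print(t,e)
o=r.get_obs();print(o)
E
```

```text
side {'fx': 606.7181066480233, 'fy': 606.7181066480233, 'cx': 325.26663356471965, 'cy': 231.36274108586625, 'position': array([ 0.0838, -0.8225,  0.5908]), 'orientation': array([ 1.0265, -0.309 , -0.4773])}
guide tip [0.5791 0.1107 0.0864] 0.64
wheel tip [0.5746 0.1797 0.0537] 0.75
pin_rest tip [ 0.5707 -0.2817 -0.0005] 0.97
dispenser tip [0.58   0.1118 0.0006] 0.77
roller tip [0.5844 0.1157 0.0486] 0.96
valet_box tip [ 0.7123 -0.2455  0.0039] 0.69
glass_cube tip [0.7381 0.1651 0.0004] 0.87
clamp tip [ 0.3524 -0.3162  0.0059] 0.87
top {'fx': 458.03806771887344, 'fy': 458.03806771887344, 'cx': 315.95854980247094, 'cy': 245.4611647698684, 'position': array([ 0.3998, -0.065 ,  1.0146]), 'orientation': array([ 0.1113, -0.1562, -1.5391])}
guide tip [0.579  0.1092 0.086 ] 0.66
guide tip [ 0.708  -0.2455 -0.0047] 0.48
wheel tip [0.5767 0.1748 0.0487] 0.62
pin tip [ 0.5669 -0.2839  0.0102] 0.5
pin_rest tip [ 0.5685 -0.2851 -0.0005] 0.83
pin_rest tip [0.5802 0.1092 0.0831] 0.43
dispenser tip [ 0.5802  0.111  -0.0005] 0.93
roller tip [0.5837 0.108  0.0464] 0.73
valet_box tip [ 0.7072 -0.2485 -0.0044] 0.9
clamp tip [ 0.3543 -0.3217 -0.0012] 0.71
{'clock': 1.0, 'joints': array([-1.4461,  0.477 ,  0.0224,  1.5554, -0.0115,  1.1093, -0.0831]), 'qvel': array([-0.0002, -0.0007,  0.0001, -0.0004,  0.0005,  0.0006, -0.0016]), 'tau': array([ -0.002 , -59.6335,   1.606 , -28.1551,   0.0125,   0.0018,
         0.    ]), 'tcp_pos': array([0.1557, 0.6568, 0.4047]), 'orientation': array([0.3649, 3.1203, 0.0001]), 'contact_force': array([-0.9807,  0.9469,  0.8123]), 'moment': array([ 0.0166, -0.0184,  0.0735]), 'gripper_force': 0.0, 'grip_width': 0.08550753898415193}
```

View pics/side0.png

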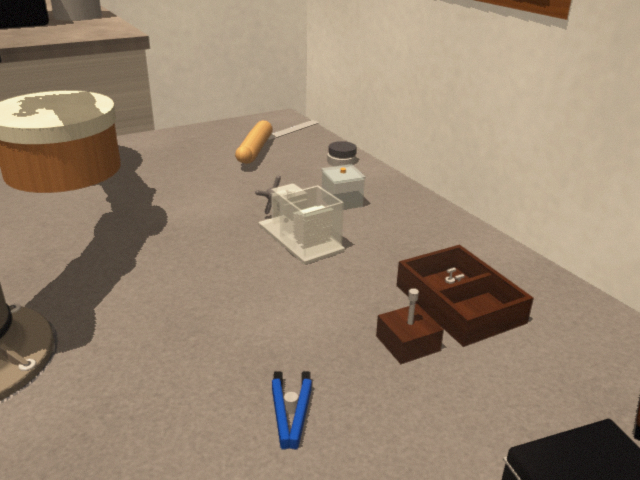

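View pics/top0.png

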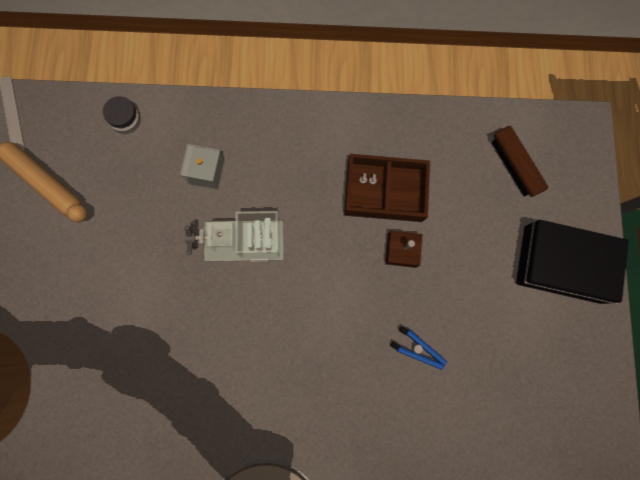

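The side view shows the dispenser with its wheel at about (270,192), and the pin in its rest with the head at about (413,294). The top view shows the guide hole at about (219,234), the wheel at about (193,237) and the pin head at about (411,243). I'll zoom in on both.

```bash
python3 - <<'E'
from h import *
def crop(f,u,v,s,W=400,H=300):
    im=cv2.imread(f"pics/{f}.png"); w,h=W//s//2,H//s//2
    return cv2.resize(im[v-h:v+h,u-w:u+w],(W,H),interpolation=cv2.INTER_CUBIC)
a=np.hstack([crop("top0",220,237,5),crop("top0",405,245,5)])
b=np.hstack([crop("side0",290,210,4),crop("side0",410,315,5)])
cv2.imwrite("pics/z1.png",np.vstack([a,b]))
E
```

```text
(no output)
```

View pics/z1.png

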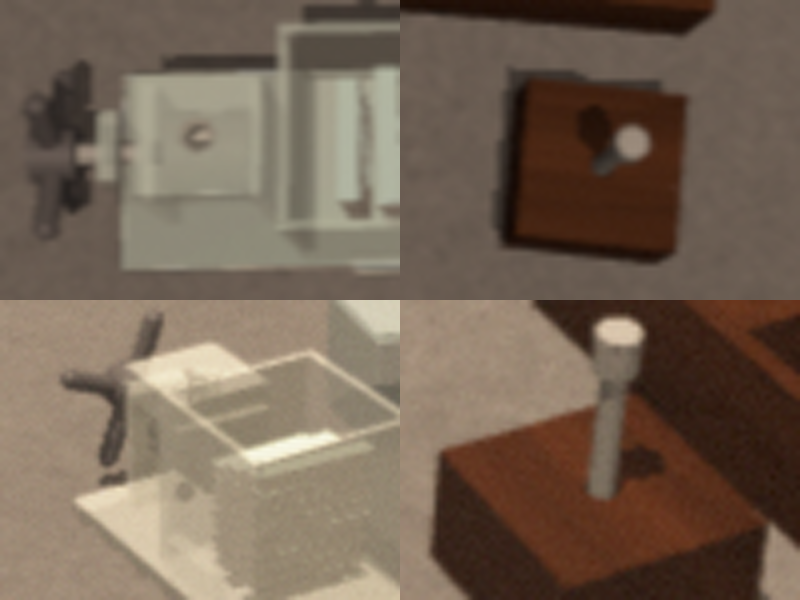

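The zoom puts the guide hole at (219.6,233.8) in the top view, the pin head top at (411,243) in top and (413.4,291) in side. Three wheel arms show in side. Next I turn these into positions.

```bash
python3 - <<'E'
from h import *
np.set_printoptions(precision=4,suppress=True)
print("pin top",onplane("top",411.,243.,.096),"side",onplane("side",413.4,291,.096))
print("guide",onplane("top",219.6,233.8,.085),"side",onplane("side",288.4,192.6,.086))
tc=lambda x,y:(180+(x+.5)/5-.5,207+(y+.5)/5-.5)
for n,x,y,h in(("base front L",122,268,.004),("base front R",400,263,.004),("house bl",135,195,.086),("house br",258,195,.086),("house tl",135,75,.086),("house tr",258,78,.086),("hop tl",280,27,.102),("hop bl",282,228,.102),("hub",60,152,.05),("armfront",45,233,.05)):
    print(n,onplane("top",*tc(x,y),h))
# wheel tips seen from side, on plane y=yw
m,M,t=cam("side")
sc=lambda x,y:(240+(x+.5)/4-.5,173+(y-300+.5)/4-.5)
for x,y in((120,380),(154,318),(66,378),(110,462)):
    u,v=sc(x,y); d=M@np.array([(u-m["cx"])/m["fx"],-(v-m["cy"])/m["fy"],-1.]); P=t+d*(.177-t[1])/d[1]
    print("wheel",P, np.degrees(np.arctan2(P[0]-.576,P[2]-.05)), np.hypot(P[0]-.576,P[2]-.05))
o=r.get_obs(); print(R.from_rotvec(o["orientation"]).as_matrix())
E
```

```text
pin top [ 0.5698 -0.2843  0.096 ] side [ 0.5715 -0.2815  0.096 ]
guide [0.5791 0.109  0.085 ] side [0.5766 0.1074 0.086 ]
base front L [0.5343 0.1548 0.004 ]
base front R [0.5401 0.0325 0.004 ]
house bl [0.5536 0.1337 0.086 ]
house br [0.5551 0.0837 0.086 ]
house tl [0.6037 0.137  0.086 ]
house tr [0.604  0.0865 0.086 ]
hop tl [0.622  0.0761 0.102 ]
hop bl [0.5393 0.0708 0.102 ]
hub [0.5771 0.1743 0.05  ]
armfront [0.5421 0.1781 0.05  ]
wheel [0.5707 0.177  0.0578] -34.21377244623711 0.009470064078460953
wheel [0.5904 0.177  0.0879] 20.77795668988029 0.040500087721332
wheel [0.5409 0.177  0.0657] -65.9321109492361 0.038403075901563916
wheel [0.564  0.177  0.0128] -162.06135682551405 0.03908175175814398
[[-0.973   0.2307  0.    ]
 [ 0.2307  0.973   0.    ]
 [ 0.      0.     -1.    ]]
```

arm_command(plan=[{"az":7.1,"claw":0},{"az":7.1,"claw":0},{"az":7.1,"claw":0},{"az":7.1,"claw":0},{"az":7.1,"claw":0},{"az":7.1,"claw":0},{"az":7.1,"claw":0},{"az":7.1,"claw":0},{"az":7.1,"claw":0},{"az":7.1,"claw":0}])

```text
invalid input at $.plan[0]: expected keys claw, tx, ty, tz, ax, ay, az
```

arm_command(plan=[{"az":2.8,"claw":0},{"tx":-0.034,"ty":0.03,"claw":0},{"tx":-0.031,"ty":0.027,"claw":0},{"tx":-0.031,"ty":0.027,"claw":0},{"tx":-0.031,"ty":0.027,"claw":0},{"tx":-0.031,"ty":0.027,"claw":0},{"tx":-0.031,"ty":0.027,"claw":0},{"tx":-0.031,"ty":0.027,"claw":0},{"tx":-0.031,"ty":0.027,"claw":0},{"tx":-0.031,"ty":0.027,"claw":0}])

```text
invalid input at $.plan[0]: expected keys claw, tx, ty, tz, ax, ay, az
```

arm_command(plan=[{"claw":0,"tx":0,"ty":0,"tz":0,"ax":0,"ay":0,"az":7.1},{"claw":0,"tx":0,"ty":0,"tz":0,"ax":0,"ay":0,"az":7.1},{"claw":0,"tx":0,"ty":0,"tz":0,"ax":0,"ay":0,"az":7.1},{"claw":0,"tx":0,"ty":0,"tz":0,"ax":0,"ay":0,"az":7.1},{"claw":0,"tx":0,"ty":0,"tz":0,"ax":0,"ay":0,"az":7.1},{"claw":0,"tx":0,"ty":0,"tz":0,"ax":0,"ay":0,"az":7.1},{"claw":0,"tx":0,"ty":0,"tz":0,"ax":0,"ay":0,"az":7.1},{"claw":0,"tx":0,"ty":0,"tz":0,"ax":0,"ay":0,"az":7.1},{"claw":0,"tx":0,"ty":0,"tz":0,"ax":0,"ay":0,"az":7.1},{"claw":0,"tx":0,"ty":0,"tz":0,"ax":0,"ay":0,"az":7.1}])

```text
clock: 1.83
tcp_pos: [0.1556, 0.6568, 0.4047]
orientation: [-2.116, -2.322, 0.0]
contact_force: [-1.7, 0.7, -0.2]
grip_width: 0.0853
gripper_force: 0.0
```

arm_command(plan=[{"claw":0,"tx":0,"ty":0,"tz":0,"ax":0,"ay":0,"az":2.8},{"claw":0,"tx":-0.031,"ty":0.027,"tz":0,"ax":0,"ay":0,"az":0},{"claw":0,"tx":-0.031,"ty":0.027,"tz":0,"ax":0,"ay":0,"az":0},{"claw":0,"tx":-0.031,"ty":0.027,"tz":0,"ax":0,"ay":0,"az":0},{"claw":0,"tx":-0.031,"ty":0.027,"tz":0,"ax":0,"ay":0,"az":0},{"claw":0,"tx":-0.031,"ty":0.027,"tz":0,"ax":0,"ay":0,"az":0},{"claw":0,"tx":-0.031,"ty":0.027,"tz":0,"ax":0,"ay":0,"az":0},{"claw":0,"tx":-0.031,"ty":0.027,"tz":0,"ax":0,"ay":0,"az":0},{"claw":0,"tx":-0.031,"ty":0.027,"tz":0,"ax":0,"ay":0,"az":0},{"claw":0,"tx":-0.031,"ty":0.027,"tz":0,"ax":0,"ay":0,"az":0}])

```text
clock: 2.67
tcp_pos: [0.4134, 0.3886, 0.405]
orientation: [-2.165, -2.276, -0.001]
contact_force: [0.3, 0.6, 0.8]
grip_width: 0.0852
gripper_force: 0.0
```

arm_command(plan=[{"claw":0,"tx":-0.036,"ty":0.0068,"tz":0,"ax":0,"ay":0,"az":0},{"claw":0,"tx":-0.036,"ty":0.0068,"tz":0,"ax":0,"ay":0,"az":0},{"claw":0,"tx":-0.036,"ty":0.0068,"tz":0,"ax":0,"ay":0,"az":0},{"claw":0,"tx":-0.036,"ty":0.0068,"tz":0,"ax":0,"ay":0,"az":0},{"claw":0,"tx":-0.036,"ty":0.0068,"tz":0,"ax":0,"ay":0,"az":0},{"claw":0,"tx":-0.036,"ty":0.0068,"tz":0,"ax":0,"ay":0,"az":0},{"claw":0,"tx":-0.036,"ty":0.0068,"tz":0,"ax":0,"ay":0,"az":0},{"claw":0,"tx":-0.036,"ty":0.0068,"tz":0,"ax":0,"ay":0,"az":0},{"claw":0,"tx":-0.036,"ty":0.0068,"tz":0,"ax":0,"ay":0,"az":0},{"claw":0,"tx":-0.036,"ty":0.0068,"tz":0,"ax":0,"ay":0,"az":0}])

```text
clock: 3.5
tcp_pos: [0.4983, 0.0323, 0.4051]
orientation: [2.165, 2.276, 0.002]
contact_force: [0.5, 0.8, 0.4]
grip_width: 0.0855
gripper_force: 0.0
```

arm_command(plan=[{"claw":0,"tx":-0.035,"ty":0.006,"tz":0.011,"ax":0,"ay":0,"az":0},{"claw":0,"tx":-0.035,"ty":0.006,"tz":0.011,"ax":0,"ay":0,"az":0},{"claw":0,"tx":-0.035,"ty":0.006,"tz":0.011,"ax":0,"ay":0,"az":0},{"claw":0,"tx":-0.035,"ty":0.006,"tz":0.011,"ax":0,"ay":0,"az":0},{"claw":0,"tx":-0.035,"ty":0.006,"tz":0.011,"ax":0,"ay":0,"az":0},{"claw":0,"tx":-0.035,"ty":0.006,"tz":0.011,"ax":0,"ay":0,"az":0},{"claw":0,"tx":-0.035,"ty":0.006,"tz":0.011,"ax":0,"ay":0,"az":0},{"claw":0,"tx":-0.035,"ty":0.006,"tz":0.011,"ax":0,"ay":0,"az":0},{"claw":0,"tx":-0.035,"ty":0.006,"tz":0.011,"ax":0,"ay":0,"az":0},{"claw":0,"tx":0,"ty":0,"tz":0,"ax":0,"ay":0,"az":0}])

```text
clock: 4.33
tcp_pos: [0.5664, -0.2852, 0.3043]
orientation: [2.173, 2.266, -0.007]
contact_force: [-0.3, -0.3, -0.1]
grip_width: 0.0855
gripper_force: 0.0
```

arm_command(plan=[{"claw":0,"tx":0.001,"ty":0.002,"tz":0.007,"ax":0,"ay":0,"az":0},{"claw":0,"tx":0.001,"ty":0.002,"tz":0.007,"ax":0,"ay":0,"az":0},{"claw":0,"tx":0,"ty":0,"tz":0.007,"ax":0,"ay":0,"az":0},{"claw":0,"tx":0,"ty":0,"tz":0.007,"ax":0,"ay":0,"az":0},{"claw":0,"tx":0,"ty":0,"tz":0.007,"ax":0,"ay":0,"az":0},{"claw":0,"tx":0,"ty":0,"tz":0.007,"ax":0,"ay":0,"az":0},{"claw":0,"tx":0,"ty":0,"tz":0.007,"ax":0,"ay":0,"az":0},{"claw":0,"tx":0,"ty":0,"tz":0.007,"ax":0,"ay":0,"az":0},{"claw":0,"tx":0,"ty":0,"tz":0.003,"ax":0,"ay":0,"az":0},{"claw":0,"tx":0,"ty":0,"tz":0,"ax":0,"ay":0,"az":0}])

```text
clock: 5.17
tcp_pos: [0.5715, -0.2754, 0.2457]
orientation: [-2.164, -2.275, 0.001]
contact_force: [-0.3, -0.4, -0.5]
grip_width: 0.0852
gripper_force: 0.0
```

arm_command(plan=[{"claw":0,"tx":-0.004,"ty":-0.001,"tz":0,"ax":0,"ay":0,"az":0},{"claw":0,"tx":-0.0035,"ty":0,"tz":0,"ax":0,"ay":0,"az":0},{"claw":0.3,"tx":0,"ty":0,"tz":0,"ax":0,"ay":0,"az":0},{"claw":0.6,"tx":0,"ty":0,"tz":0,"ax":0,"ay":0,"az":0},{"claw":1,"tx":0,"ty":0,"tz":0,"ax":0,"ay":0,"az":0},{"claw":1,"tx":0,"ty":0,"tz":0,"ax":0,"ay":0,"az":0},{"claw":1,"tx":0,"ty":0,"tz":0,"ax":0,"ay":0,"az":0},{"claw":1,"tx":0,"ty":0,"tz":0,"ax":0,"ay":0,"az":0},{"claw":1,"tx":0,"ty":0,"tz":0,"ax":0,"ay":0,"az":0},{"claw":1,"tx":0,"ty":0,"tz":0,"ax":0,"ay":0,"az":0}], squeeze=25)

```text
clock: 6.0
tcp_pos: [0.5713, -0.2831, 0.2468]
orientation: [2.165, 2.276, 0.0]
contact_force: [0.6, -0.3, 0.3]
grip_width: 0.0129
gripper_force: 24.3
```

```bash
python3 - <<'E'
from h import *
snap("side","s1"); snap("top","t1")
def crop(f,u,v,s,W=400,H=300):
    im=cv2.imread(f"pics/{f}.png"); w,h=W//s//2,H//s//2
    return cv2.resize(im[v-h:v+h,u-w:u+w],(W,H),interpolation=cv2.INTER_CUBIC)
cv2.imwrite("pics/z2.png",np.hstack([crop("side","" and 0 or 0,0,4) if 0 else crop("s1",410,310,4),crop("t1",410,240,4)]))
o=r.get_obs();print(o["tcp_pos"],o["grip_width"],o["gripper_force"],o["contact_force"])
E
```

```text
[ 0.57123833 -0.28308011  0.24672912] 0.012791800322448803 24.322632551193237 [-0.3762134   0.25976359  0.18672491]
```

View pics/z2.png

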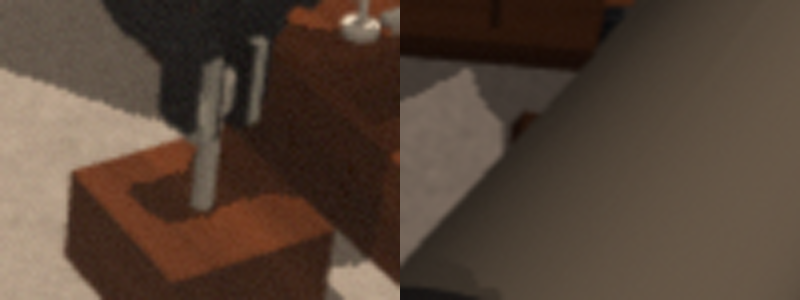

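The pin head is gripped, reading 12.8 mm. The side crop shows the pin upright in the pads above the rest. Lifting and carrying it now.

arm_command(plan=[{"claw":1,"tx":0,"ty":0,"tz":-0.01,"ax":0,"ay":0,"az":0},{"claw":1,"tx":0,"ty":0,"tz":-0.02,"ax":0,"ay":0,"az":0},{"claw":1,"tx":0,"ty":0,"tz":-0.035,"ax":0,"ay":0,"az":0},{"claw":1,"tx":0,"ty":0,"tz":-0.035,"ax":0,"ay":0,"az":0},{"claw":1,"tx":0,"ty":0,"tz":-0.035,"ax":0,"ay":0,"az":0},{"claw":1,"tx":0,"ty":0,"tz":-0.03,"ax":0,"ay":0,"az":0},{"claw":1,"tx":0.033,"ty":0.0023,"tz":0,"ax":0,"ay":0,"az":0},{"claw":1,"tx":0.033,"ty":0.0023,"tz":0,"ax":0,"ay":0,"az":0},{"claw":1,"tx":0.033,"ty":0.0023,"tz":0,"ax":0,"ay":0,"az":0},{"claw":1,"tx":0.033,"ty":0.0023,"tz":0,"ax":0,"ay":0,"az":0}])

```text
clock: 6.93
tcp_pos: [0.5733, -0.1498, 0.4126]
orientation: [2.166, 2.275, 0.001]
contact_force: [-0.1, -0.4, -0.2]
grip_width: 0.0128
gripper_force: 24.4
```

arm_command(plan=[{"claw":1,"tx":0.0324,"ty":0.0022,"tz":0,"ax":0,"ay":0,"az":0},{"claw":1,"tx":0.0324,"ty":0.0022,"tz":0,"ax":0,"ay":0,"az":0},{"claw":1,"tx":0.0324,"ty":0.0022,"tz":0,"ax":0,"ay":0,"az":0},{"claw":1,"tx":0.0324,"ty":0.0022,"tz":0,"ax":0,"ay":0,"az":0},{"claw":1,"tx":0.0324,"ty":0.0022,"tz":0,"ax":0,"ay":0,"az":0},{"claw":1,"tx":0.0324,"ty":0.0022,"tz":0,"ax":0,"ay":0,"az":0},{"claw":1,"tx":0.0324,"ty":0.0022,"tz":0,"ax":0,"ay":0,"az":0},{"claw":1,"tx":0.0322,"ty":0.0022,"tz":0,"ax":0,"ay":0,"az":0},{"claw":1,"tx":0,"ty":0,"tz":0,"ax":0,"ay":0,"az":0},{"claw":1,"tx":0,"ty":0,"tz":0,"ax":0,"ay":0,"az":0}])

```text
clock: 7.77
tcp_pos: [0.5781, 0.1112, 0.412]
orientation: [-2.16, -2.281, -0.0]
contact_force: [-0.2, -0.5, -0.0]
grip_width: 0.0127
gripper_force: 24.4
```

arm_command(plan=[{"claw":1,"tx":0,"ty":0,"tz":0.012,"ax":0,"ay":0,"az":0},{"claw":1,"tx":0,"ty":0,"tz":0.012,"ax":0,"ay":0,"az":0},{"claw":1,"tx":0,"ty":0,"tz":0.012,"ax":0,"ay":0,"az":0},{"claw":1,"tx":0,"ty":0,"tz":0.012,"ax":0,"ay":0,"az":0},{"claw":1,"tx":0,"ty":0,"tz":0.012,"ax":0,"ay":0,"az":0},{"claw":1,"tx":0,"ty":0,"tz":0.01,"ax":0,"ay":0,"az":0},{"claw":1,"tx":0,"ty":0,"tz":0,"ax":0,"ay":0,"az":0},{"claw":1,"tx":0,"ty":0,"tz":0,"ax":0,"ay":0,"az":0},{"claw":1,"tx":0,"ty":0,"tz":0,"ax":0,"ay":0,"az":0},{"claw":1,"tx":0,"ty":0,"tz":0,"ax":0,"ay":0,"az":0}])

```text
clock: 8.6
tcp_pos: [0.5788, 0.1087, 0.3424]
orientation: [2.165, 2.276, 0.002]
contact_force: [0.4, -0.7, 0.0]
grip_width: 0.0129
gripper_force: 24.4
```

```bash
python3 - <<'E'
from h import *
snap("side","s2"); snap("top","t2")
def crop(f,u,v,s,W=400,H=300):
    im=cv2.imread(f"pics/{f}.png"); w,h=W//s//2,H//s//2
    return cv2.resize(im[v-h:v+h,u-w:u+w],(W,H),interpolation=cv2.INTER_CUBIC)
cv2.imwrite("pics/z3.png",np.hstack([crop("s2",285,180,5),crop("t2",220,237,5)]))
for c in("side","top"):
    for t in("pin","guide"):
        for d in r.tip_of(t,c)[:1]: print(c,t,w(c,d["location"]),round(d["confidence"],2))
o=r.get_obs();print(o["tcp_pos"],o["orientation"],o["grip_width"],o["gripper_force"],o["contact_force"])
E
```

```text
side pin [0.57931671 0.10955727 0.10450954] 0.74
side guide [0.5787964  0.11175074 0.08339135] 0.97
top guide [0.57919154 0.10827439 0.08475462] 0.82
[0.57843914 0.10876596 0.34198302] [2.16502806e+00 2.27624335e+00 8.34449991e-04] 0.012836239419205248 24.44424569606781 [0.0435293  0.08516157 0.24484218]
```

View pics/z3.png

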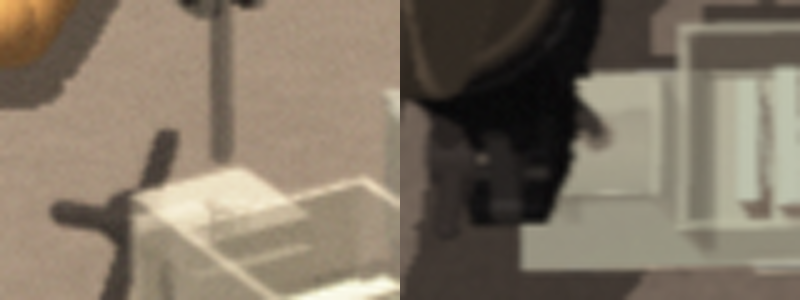

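The side crop shows the pin hanging upright with its tip at about (289,181.6). In the top view the tip shows at about (219.6,234.6), right over the guide hole.

```bash
python3 - <<'E'
from h import *
np.set_printoptions(precision=4,suppress=True)
print(onplane("side",289.0,181.2,.1055),onplane("top",219.6,234.8,.106), onplane("top",219.6,233.8,.085),onplane("side",288.4,192.6,.086))
# search guide hole in original images: darkest blob
for n,f,u,v,h in(("top","top0",220,234,.085),("side","side0",288,193,.086)):
    g=cv2.cvtColor(cv2.imread(f"pics/{f}.png"),cv2.COLOR_BGR2GRAY).astype(float)
    p=g[v-5:v+6,u-6:u+7]; print(p.astype(int))
E
```

```text
[0.5823 0.1154 0.1055] [0.573  0.1049 0.106 ] [0.5791 0.109  0.085 ] [0.5766 0.1074 0.086 ]
[[144 145 146 145 144 146 151 153 153 153 149 145 145]
 [145 145 145 144 142 141 143 145 146 146 146 145 145]
 [146 146 142 137 134 131 131 134 142 147 146 146 147]
 [147 145 138 127 109 101 111 124 138 146 148 148 147]
 [147 143 134 113 100 121 140 141 138 143 148 148 148]
 [148 142 128 106 120 145 153 147 141 145 148 149 149]
 [149 143 131 111 102 106 109 116 132 146 150 150 151]
 [150 149 143 128 113 107 114 128 142 150 151 152 151]
 [150 151 149 145 137 134 141 148 149 149 149 151 151]
 [149 149 149 148 148 149 149 150 149 148 149 149 149]
 [148 148 148 147 147 148 148 149 148 148 148 148 148]]
[[220 218 219 216 217 218 219 217 219 218 219 219 220]
 [222 221 221 219 215 215 218 223 221 223 220 222 222]
 [228 228 228 219 204 201 212 220 225 223 224 226 224]
 [229 230 231 226 202 193 199 205 207 215 217 216 216]
 [227 227 224 222 211 188 183 186 188 193 209 208 195]
 [221 220 214 212 210 185 189 193 187 180 181 174 171]
 [212 204 206 206 193 169 164 157 158 158 168 166 167]
 [207 195 187 172 166 155 150 152 152 157 160 167 162]
 [200 194 182 178 170 153 155 158 154 155 158 155 151]
 [188 201 193 184 175 151 160 156 145 143 138 133 130]
 [154 175 196 196 181 158 149 139 131 129 132 128 128]]
```

```bash
python3 - <<'E'
from h import *
np.set_printoptions(precision=4,suppress=True)
def crop(f,u,v,s,W=400,H=600):
    im=cv2.imread(f"pics/{f}.png"); w,h=W//s//2,H//s//2
    return cv2.resize(im[v-h:v+h,u-w:u+w],(W,H),interpolation=cv2.INTER_CUBIC)
cv2.imwrite("pics/z4.png",np.hstack([np.vstack([crop("t2",220,234,10,400,300),crop("top0",220,234,10,400,300)]),np.vstack([crop("s2",288,185,10,400,300),crop("side0",288,185,10,400,300)])]))
P=np.array([.5785,.109,.106]);print(proj("top",P),proj("top",P-[0,0,.02]),proj("side",P),proj("side",P-[0,0,.02]))
E
```

```text
(np.float64(217.72596235882682), np.float64(232.0573458966356)) (np.float64(219.48268903927868), np.float64(233.99152864346038)) (np.float64(288.82380396534546), np.float64(182.57781126148063)) (np.float64(288.8718441788689), np.float64(192.0741160630012))
```

View pics/z4.png

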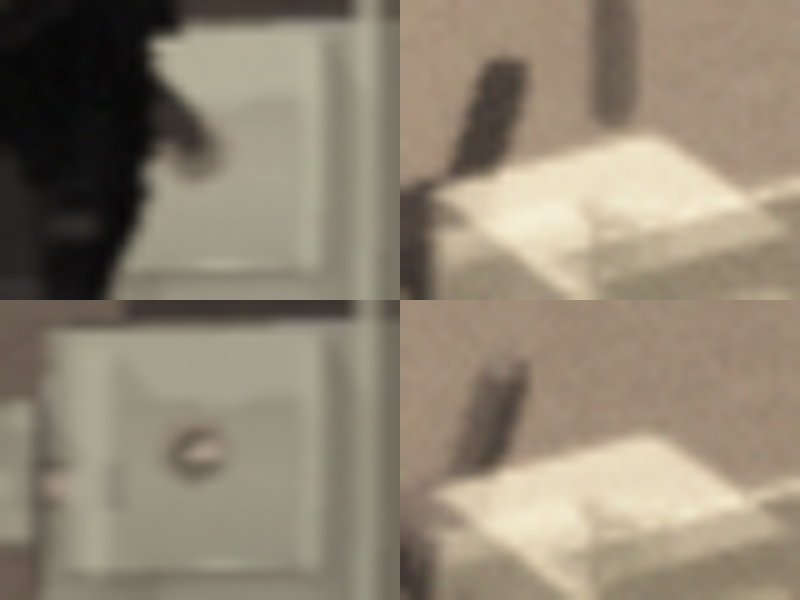

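The tip sits over the hole, matching the prediction to within about 2 mm and inside the chamfer's capture range. I'll insert it gently.

arm_command(plan=[{"claw":1,"tx":0,"ty":0,"tz":0.004,"ax":0,"ay":0,"az":0},{"claw":1,"tx":0,"ty":0,"tz":0.004,"ax":0,"ay":0,"az":0},{"claw":1,"tx":0,"ty":0,"tz":0.004,"ax":0,"ay":0,"az":0},{"claw":1,"tx":0,"ty":0,"tz":0.004,"ax":0,"ay":0,"az":0},{"claw":1,"tx":0,"ty":0,"tz":0.002,"ax":0,"ay":0,"az":0},{"claw":1,"tx":0,"ty":0,"tz":0.002,"ax":0,"ay":0,"az":0},{"claw":1,"tx":0,"ty":0,"tz":0.002,"ax":0,"ay":0,"az":0},{"claw":1,"tx":0,"ty":0,"tz":0.001,"ax":0,"ay":0,"az":0},{"claw":1,"tx":0,"ty":0,"tz":0,"ax":0,"ay":0,"az":0},{"claw":1,"tx":0,"ty":0,"tz":0,"ax":0,"ay":0,"az":0}])

```text
clock: 9.73
tcp_pos: [0.5787, 0.109, 0.3188]
orientation: [2.165, 2.276, 0.002]
contact_force: [1.2, 2.2, 0.5]
grip_width: 0.013
gripper_force: 24.7
```

arm_command(plan=[{"claw":1,"tx":0.001,"ty":0.0005,"tz":0,"ax":0,"ay":0,"az":0},{"claw":1,"tx":0,"ty":0,"tz":0.0015,"ax":0,"ay":0,"az":0},{"claw":1,"tx":0,"ty":0,"tz":0.0015,"ax":0,"ay":0,"az":0},{"claw":1,"tx":0,"ty":0,"tz":0.0015,"ax":0,"ay":0,"az":0},{"claw":1,"tx":0,"ty":0,"tz":0.0015,"ax":0,"ay":0,"az":0},{"claw":1,"tx":0,"ty":0,"tz":0.0015,"ax":0,"ay":0,"az":0},{"claw":1,"tx":0,"ty":0,"tz":0.0015,"ax":0,"ay":0,"az":0},{"claw":1,"tx":0,"ty":0,"tz":0.001,"ax":0,"ay":0,"az":0},{"claw":1,"tx":0,"ty":0,"tz":0.001,"ax":0,"ay":0,"az":0},{"claw":1,"tx":0,"ty":0,"tz":0,"ax":0,"ay":0,"az":0}])

```text
clock: 10.57
tcp_pos: [0.5789, 0.1098, 0.3075]
orientation: [-2.165, -2.276, 0.0]
contact_force: [2.2, 1.0, 0.4]
grip_width: 0.0129
gripper_force: 24.7
```

arm_command(plan=[{"claw":1,"tx":0,"ty":0.0005,"tz":0.001,"ax":0,"ay":0,"az":0},{"claw":1,"tx":0,"ty":0,"tz":0.001,"ax":0,"ay":0,"az":0},{"claw":1,"tx":0,"ty":0,"tz":0,"ax":0,"ay":0,"az":0},{"claw":0.7,"tx":0,"ty":0,"tz":0,"ax":0,"ay":0,"az":0},{"claw":0.5,"tx":0,"ty":0,"tz":0,"ax":0,"ay":0,"az":0},{"claw":0.5,"tx":0,"ty":0,"tz":0,"ax":0,"ay":0,"az":0},{"claw":0.5,"tx":0,"ty":0,"tz":0,"ax":0,"ay":0,"az":0},{"claw":0.5,"tx":0,"ty":0,"tz":0,"ax":0,"ay":0,"az":0},{"claw":0.5,"tx":0,"ty":0,"tz":-0.01,"ax":0,"ay":0,"az":0},{"claw":0.5,"tx":0,"ty":0,"tz":-0.02,"ax":0,"ay":0,"az":0}])

```text
clock: 11.4
tcp_pos: [0.5784, 0.1098, 0.3344]
orientation: [-2.164, -2.275, 0.007]
contact_force: [0.6, -0.3, -0.1]
grip_width: 0.0428
gripper_force: 0.0
```

arm_command(plan=[{"claw":0.5,"tx":0,"ty":0,"tz":-0.03,"ax":0,"ay":0,"az":0},{"claw":1,"tx":0.022,"ty":0.015,"tz":0,"ax":0,"ay":0,"az":0},{"claw":1,"tx":0.022,"ty":0.015,"tz":0,"ax":0,"ay":0,"az":0},{"claw":1,"tx":0.022,"ty":0.016,"tz":0,"ax":0,"ay":0,"az":0},{"claw":1,"tx":0,"ty":0,"tz":0.01,"ax":0,"ay":0,"az":0},{"claw":1,"tx":0,"ty":0,"tz":0.02,"ax":0,"ay":0,"az":0},{"claw":1,"tx":0,"ty":0,"tz":0.02,"ax":0,"ay":0,"az":0},{"claw":1,"tx":0,"ty":0,"tz":0.02,"ax":0,"ay":0,"az":0},{"claw":1,"tx":0,"ty":0,"tz":0.01,"ax":0,"ay":0,"az":0},{"claw":1,"tx":0,"ty":0,"tz":0,"ax":0,"ay":0,"az":0}])

```text
clock: 12.23
tcp_pos: [0.621, 0.1779, 0.2837]
orientation: [-2.164, -2.275, 0.006]
contact_force: [0.3, 0.2, -0.6]
grip_width: -0.0004
gripper_force: 0.0
```

```bash
python3 - <<'E'
from h import *
snap("side","s3"); snap("top","t3")
def crop(f,u,v,s,W=400,H=300):
    im=cv2.imread(f"pics/{f}.png"); w,h=W//s//2,H//s//2
    return cv2.resize(im[v-h:v+h,u-w:u+w],(W,H),interpolation=cv2.INTER_CUBIC)
cv2.imwrite("pics/z5.png",np.hstack([crop("s3",285,180,4),crop("t3",215,237,4)]))
o=r.get_obs();print(o["clock"],o["tcp_pos"],o["orientation"],o["grip_width"],o["contact_force"])
E
```

```text
12.3333 [0.62224951 0.17786279 0.28637238] [2.16531799e+00 2.27576066e+00 3.47027756e-04] 2.7253717850135124e-05 [ 0.59114002  0.47839855 -0.63778404]
```

View pics/z5.png

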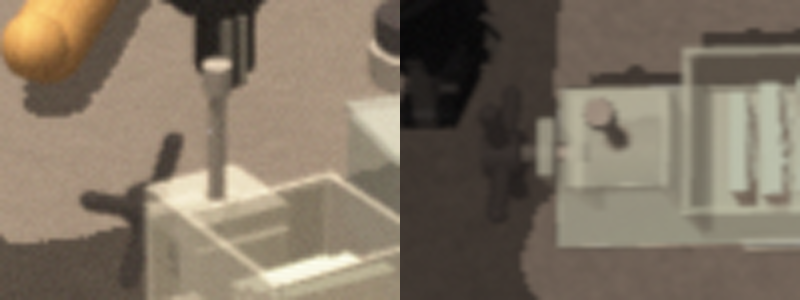

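The pin stands upright in the guide hole, with its head at about side crop (216,64). The fingers are shut on the wheel's +x side, so I'll descend and start pushing.

arm_command(plan=[{"claw":1,"tx":0,"ty":0,"tz":0.01,"ax":0,"ay":0,"az":0},{"claw":1,"tx":0,"ty":0,"tz":0.01,"ax":0,"ay":0,"az":0},{"claw":1,"tx":0,"ty":0,"tz":0.01,"ax":0,"ay":0,"az":0},{"claw":1,"tx":0,"ty":0,"tz":0.007,"ax":0,"ay":0,"az":0},{"claw":1,"tx":0,"ty":-0.002,"tz":0,"ax":0,"ay":0,"az":0},{"claw":1,"tx":0,"ty":-0.002,"tz":0,"ax":0,"ay":0,"az":0},{"claw":1,"tx":0,"ty":-0.002,"tz":0,"ax":0,"ay":0,"az":0},{"claw":1,"tx":0,"ty":-0.002,"tz":0,"ax":0,"ay":0,"az":0},{"claw":1,"tx":0,"ty":-0.002,"tz":0,"ax":0,"ay":0,"az":0},{"claw":1,"tx":0,"ty":-0.002,"tz":0,"ax":0,"ay":0,"az":0}])

```text
clock: 13.17
tcp_pos: [0.6099, 0.1774, 0.2491]
orientation: [2.165, 2.276, 0.001]
contact_force: [1.1, -1.2, -0.1]
grip_width: -0.0
gripper_force: 0.0
```

arm_command(plan=[{"claw":1,"tx":0,"ty":-0.001,"tz":0,"ax":0,"ay":0,"az":0},{"claw":1,"tx":0,"ty":-0.001,"tz":0,"ax":0,"ay":0,"az":0},{"claw":1,"tx":0,"ty":-0.001,"tz":0,"ax":0,"ay":0,"az":0},{"claw":1,"tx":0,"ty":-0.001,"tz":0,"ax":0,"ay":0,"az":0},{"claw":1,"tx":0,"ty":-0.001,"tz":0,"ax":0,"ay":0,"az":0},{"claw":1,"tx":0,"ty":-0.001,"tz":0,"ax":0,"ay":0,"az":0},{"claw":1,"tx":0,"ty":-0.001,"tz":0,"ax":0,"ay":0,"az":0},{"claw":1,"tx":0,"ty":-0.001,"tz":0,"ax":0,"ay":0,"az":0},{"claw":1,"tx":0,"ty":0,"tz":0,"ax":0,"ay":0,"az":0},{"claw":1,"tx":0,"ty":0,"tz":0,"ax":0,"ay":0,"az":0}])

```text
clock: 14.0
tcp_pos: [0.6026, 0.177, 0.2495]
orientation: [2.165, 2.275, 0.003]
contact_force: [2.0, 0.9, 1.8]
grip_width: 0.0001
gripper_force: 1.3
```

```bash
cat > chk.py <<'E'
from h import *
im=r.grab_frame("side").astype(float); g=im.mean(2)
ref=cv2.imread("pics/s3.png").astype(float).mean(2)
# column profile through pin axis u~289
print("now",g[150:196:3,287:291].mean(1).astype(int)); print("ref",ref[150:196:3,287:291].mean(1).astype(int))
o=r.get_obs();print(o["clock"],o["tcp_pos"].round(4),o["contact_force"].round(1))
E
python3 chk.py
```

```text
now [ 32  30  55  74  80  90  82  91  99 101 104 132 151 143 181 174]
ref [ 47  44  64 195 114 110  97 108 113 111 111 112 122 124 174 176]
14.05 [0.6023 0.177  0.2491] [ 0.9 -0.5  1.1]
```

arm_command(plan=[{"claw":1,"tx":0,"ty":-0.0006,"tz":0,"ax":0,"ay":0,"az":0},{"claw":1,"tx":0,"ty":-0.0006,"tz":0,"ax":0,"ay":0,"az":0},{"claw":1,"tx":0,"ty":-0.0006,"tz":0,"ax":0,"ay":0,"az":0},{"claw":1,"tx":0,"ty":-0.0006,"tz":0,"ax":0,"ay":0,"az":0},{"claw":1,"tx":0,"ty":-0.0006,"tz":0,"ax":0,"ay":0,"az":0},{"claw":1,"tx":0,"ty":-0.0006,"tz":0,"ax":0,"ay":0,"az":0},{"claw":1,"tx":0,"ty":-0.0006,"tz":0,"ax":0,"ay":0,"az":0},{"claw":1,"tx":0,"ty":-0.0006,"tz":0,"ax":0,"ay":0,"az":0},{"claw":1,"tx":0,"ty":-0.0006,"tz":0,"ax":0,"ay":0,"az":0},{"claw":1,"tx":0,"ty":-0.0006,"tz":0,"ax":0,"ay":0,"az":0}])

```text
clock: 14.88
tcp_pos: [0.5959, 0.1767, 0.2486]
orientation: [-2.165, -2.276, 0.0]
contact_force: [1.2, -0.2, 1.2]
grip_width: -0.0
gripper_force: 0.5
```

```bash
cat > chk.py <<'E'
from h import *
import sys
snap("side",sys.argv[1])
print([(w("side",d["location"]).round(3),round(d["confidence"],2)) for f in(r.tip_of,r.boxes_of) for d in f("pin","side")[:1]])
o=r.get_obs();print(o["clock"],o["tcp_pos"].round(4),o["contact_force"].round(1))
E
python3 chk.py c1
```

```text
[(array([0.579, 0.115, 0.022]), 0.72), (array([0.583, 0.109, 0.13 ]), 0.49)]
15.0333 [0.5959 0.1767 0.2486] [0.2 0.3 1.1]
```

arm_command(plan=[{"claw":1,"tx":0,"ty":-0.0006,"tz":0,"ax":0,"ay":0,"az":0},{"claw":1,"tx":0,"ty":-0.0006,"tz":0,"ax":0,"ay":0,"az":0},{"claw":1,"tx":0,"ty":-0.0006,"tz":0,"ax":0,"ay":0,"az":0},{"claw":1,"tx":0,"ty":-0.0006,"tz":0,"ax":0,"ay":0,"az":0},{"claw":1,"tx":0,"ty":-0.0006,"tz":0,"ax":0,"ay":0,"az":0},{"claw":1,"tx":0,"ty":-0.0006,"tz":0,"ax":0,"ay":0,"az":0},{"claw":1,"tx":0,"ty":-0.0006,"tz":0,"ax":0,"ay":0,"az":0},{"claw":1,"tx":0,"ty":-0.0006,"tz":0,"ax":0,"ay":0,"az":0},{"claw":1,"tx":0,"ty":-0.0006,"tz":0,"ax":0,"ay":0,"az":0},{"claw":1,"tx":0,"ty":-0.0006,"tz":0,"ax":0,"ay":0,"az":0}])

```text
clock: 15.87
tcp_pos: [0.59, 0.1764, 0.2487]
orientation: [-2.165, -2.276, -0.0]
contact_force: [0.1, 0.6, 1.1]
grip_width: 0.0002
gripper_force: 0.5
```

```bash
python3 chk.py c2; python3 - <<'E'
from h import *
def crop(f,u,v,s,W=400,H=300):
    im=cv2.imread(f"pics/{f}.png"); w,h=W//s//2,H//s//2
    return cv2.resize(im[v-h:v+h,u-w:u+w],(W,H),interpolation=cv2.INTER_CUBIC)
cv2.imwrite("pics/z6.png",cv2.convertScaleAbs(np.hstack([crop("s3",285,180,5),crop("c2",285,180,5)]),alpha=1.5))
E
```

```text
[(array([0.581, 0.112, 0.069]), 0.51), (array([0.584, 0.107, 0.13 ]), 0.48)]
16.0167 [0.59   0.1764 0.2487] [0.8 0.1 1.7]
```

View pics/z6.png

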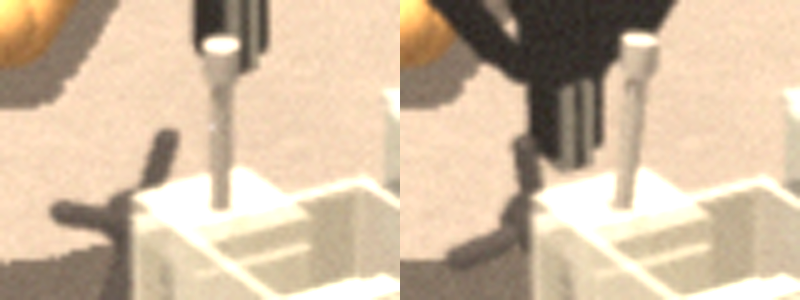

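The pin is still up with a slight lean, and its head in the side crop is at about (637,40). The wheel has turned about 30 degrees with the finger on the upper arm. Pushing on.

arm_command(plan=[{"claw":1,"tx":0,"ty":-0.0007,"tz":0,"ax":0,"ay":0,"az":0},{"claw":1,"tx":0,"ty":-0.0007,"tz":0,"ax":0,"ay":0,"az":0},{"claw":1,"tx":0,"ty":-0.0007,"tz":0,"ax":0,"ay":0,"az":0},{"claw":1,"tx":0,"ty":-0.0007,"tz":0,"ax":0,"ay":0,"az":0},{"claw":1,"tx":0,"ty":-0.0007,"tz":0,"ax":0,"ay":0,"az":0},{"claw":1,"tx":0,"ty":-0.0007,"tz":0,"ax":0,"ay":0,"az":0},{"claw":1,"tx":0,"ty":-0.0007,"tz":0,"ax":0,"ay":0,"az":0},{"claw":1,"tx":0,"ty":-0.0007,"tz":0,"ax":0,"ay":0,"az":0},{"claw":1,"tx":0,"ty":-0.0007,"tz":0,"ax":0,"ay":0,"az":0},{"claw":1,"tx":0,"ty":0,"tz":0,"ax":0,"ay":0,"az":0}])

```text
clock: 16.85
tcp_pos: [0.5836, 0.176, 0.2487]
orientation: [-2.165, -2.276, 0.0]
contact_force: [0.2, 0.6, -1.0]
grip_width: -0.0001
gripper_force: 0.2
```

```bash
cat > chk.py <<'E'
from h import *
import sys
g=snap("side",sys.argv[1]).astype(float).mean(2)
print([(w("side",d["location"]).round(3),round(d["confidence"],2)) for d in r.boxes_of("pin","side")[:1]])
print(g[153:170:2,284:300:2].astype(int))
o=r.get_obs();print(o["clock"],o["tcp_pos"].round(4),o["contact_force"].round(1))
E
python3 chk.py c3
```

```text
[(array([ 0.709, -0.251,  0.033]), 0.73)]
[[ 32  31  32  36  30  41 121 146]
 [ 32  34  34  40  47  73 144 146]
 [ 32  34  44 181 189 190 162 142]
 [ 35  35  47 131 146 143 120 142]
 [ 33  56  72 130 128 109 115 144]
 [ 68 138 139 127 121 101 118 147]
 [139 145 144 123 115 105 127 146]
 [145 143 138  99  96 125 143 142]
 [137 147 143 118 104 126 143 145]]
16.95 [0.5836 0.176  0.2486] [ 1.3 -0.5 -0.1]
```

Head still up at around (292,157). I'll keep pushing.

arm_command(plan=[{"claw":1,"tx":0,"ty":-0.0007,"tz":0,"ax":0,"ay":0,"az":0},{"claw":1,"tx":0,"ty":-0.0007,"tz":0,"ax":0,"ay":0,"az":0},{"claw":1,"tx":0,"ty":-0.0007,"tz":0,"ax":0,"ay":0,"az":0},{"claw":1,"tx":0,"ty":-0.0007,"tz":0,"ax":0,"ay":0,"az":0},{"claw":1,"tx":0,"ty":-0.0007,"tz":0,"ax":0,"ay":0,"az":0},{"claw":1,"tx":0,"ty":-0.0007,"tz":0,"ax":0,"ay":0,"az":0},{"claw":1,"tx":0,"ty":-0.0007,"tz":0,"ax":0,"ay":0,"az":0},{"claw":1,"tx":0,"ty":-0.0007,"tz":0,"ax":0,"ay":0,"az":0},{"claw":1,"tx":0,"ty":-0.0007,"tz":0,"ax":0,"ay":0,"az":0},{"claw":1,"tx":0,"ty":0,"tz":0,"ax":0,"ay":0,"az":0}])

```text
clock: 17.78
tcp_pos: [0.5773, 0.1758, 0.2487]
orientation: [-2.165, -2.276, 0.0]
contact_force: [1.0, -0.9, -0.0]
grip_width: 0.0004
gripper_force: 0.4
```

```bash
cat > chk.py <<'E'
from h import *
import sys
g=snap("side",sys.argv[1]).astype(float).mean(2)
print(g[153:170:2,284:300:2].astype(int))
o=r.get_obs();print(o["clock"],o["tcp_pos"].round(4),o["contact_force"].round(1))
E
python3 chk.py c4
```

```text
[[ 30  32  34  32  50 135 146 145]
 [ 34  30  35  41 103 146 144 144]
 [ 34  29  44 179 193 191 159 144]
 [ 33  35  51 129 138 127 121 144]
 [ 38  42  81 131 129 106 114 148]
 [134 139 139 124 123 101 127 147]
 [142 146 144 118 116 108 145 145]
 [145 144 141 106 100 125 141 143]
 [140 145 142 128 105 127 144 142]]
17.8333 [0.5774 0.1758 0.2487] [ 0.2 -0.4 -0.8]
```

arm_command(plan=[{"claw":1,"tx":0,"ty":-0.0007,"tz":0,"ax":0,"ay":0,"az":0},{"claw":1,"tx":0,"ty":-0.0007,"tz":0,"ax":0,"ay":0,"az":0},{"claw":1,"tx":0,"ty":-0.0007,"tz":0,"ax":0,"ay":0,"az":0},{"claw":1,"tx":0,"ty":-0.0007,"tz":0,"ax":0,"ay":0,"az":0},{"claw":1,"tx":0,"ty":-0.0007,"tz":0,"ax":0,"ay":0,"az":0},{"claw":1,"tx":0,"ty":-0.0007,"tz":0,"ax":0,"ay":0,"az":0},{"claw":1,"tx":0,"ty":-0.0007,"tz":0,"ax":0,"ay":0,"az":0},{"claw":1,"tx":0,"ty":-0.0007,"tz":0,"ax":0,"ay":0,"az":0},{"claw":1,"tx":0,"ty":-0.0007,"tz":0,"ax":0,"ay":0,"az":0},{"claw":1,"tx":0,"ty":0,"tz":0,"ax":0,"ay":0,"az":0}])

```text
clock: 18.67
tcp_pos: [0.571, 0.1755, 0.2487]
orientation: [-2.165, -2.276, 0.0]
contact_force: [0.9, -0.5, -0.4]
grip_width: -0.0002
gripper_force: 0.3
```

```bash
python3 chk.py c5
```

```text
[[ 33  37  31  59 141 143 146 150]
 [ 36  28  39 124 151 147 143 148]
 [ 30  33  75 185 195 191 152 144]
 [ 34  52 132 135 136 122 120 144]
 [ 39  95 138 128 124 104 118 145]
 [109 148 137 129 123 100 130 147]
 [146 147 146 110 109 111 143 145]
 [145 142 143 103  98 131 143 143]
 [144 144 141 126 104 128 142 143]]
18.7167 [0.571  0.1754 0.2487] [1.  0.2 0.3]
```

arm_command(plan=[{"claw":1,"tx":0,"ty":-0.001,"tz":0,"ax":0,"ay":0,"az":0},{"claw":1,"tx":0,"ty":-0.001,"tz":0,"ax":0,"ay":0,"az":0},{"claw":1,"tx":0,"ty":-0.001,"tz":0,"ax":0,"ay":0,"az":0},{"claw":1,"tx":0,"ty":-0.001,"tz":0,"ax":0,"ay":0,"az":0},{"claw":1,"tx":0,"ty":0,"tz":0,"ax":0,"ay":0,"az":0},{"claw":1,"tx":0,"ty":0.003,"tz":0,"ax":0,"ay":0,"az":0},{"claw":1,"tx":0,"ty":0,"tz":-0.02,"ax":0,"ay":0,"az":0},{"claw":1,"tx":0,"ty":0,"tz":-0.015,"ax":0,"ay":0,"az":0},{"claw":1,"tx":0,"ty":0.028,"tz":0,"ax":0,"ay":0,"az":0},{"claw":1,"tx":0,"ty":0.028,"tz":0,"ax":0,"ay":0,"az":0}])

```text
clock: 19.55
tcp_pos: [0.6262, 0.1787, 0.2847]
orientation: [-2.163, -2.277, -0.001]
contact_force: [-0.5, 0.6, 0.6]
grip_width: -0.0002
gripper_force: 0.0
```

```bash
python3 chk.py c6; python3 - <<'E'
from h import *
def crop(f,u,v,s,W=400,H=300):
    im=cv2.imread(f"pics/{f}.png"); w,h=W//s//2,H//s//2
    return cv2.resize(im[v-h:v+h,u-w:u+w],(W,H),interpolation=cv2.INTER_CUBIC)
cv2.imwrite("pics/z7.png",cv2.convertScaleAbs(crop("c6",285,180,5),alpha=1.5))
E
```

```text
[[146  48  30  35  61  89  50  78]
 [146  49  35  44  67  87  50  81]
 [147  57  70 183 188 159  63  77]
 [145 128  86 137 156 132  60  88]
 [143 144 122 131 126 105  59 102]
 [144 143 133 128 121  97 105 141]
 [145 144 138 117 114 112 145 143]
 [140 142 135  93 101 139 144 143]
 [145 145 137 126 106 141 145 141]]
19.6 [0.6311 0.1786 0.2849] [5.6 0.5 1.2]
```

View pics/z7.png

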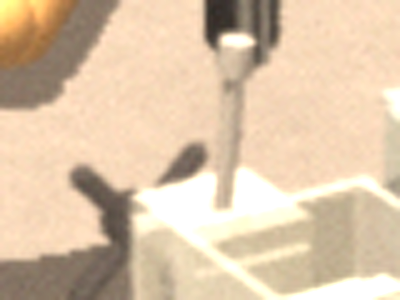

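The pin is still up, and the arms stand at about ±45 degrees with tips at crop (85,178) and (195,155). Now down behind the next arm to push again.

arm_command(plan=[{"claw":1,"tx":0,"ty":0,"tz":0,"ax":0,"ay":0,"az":0},{"claw":1,"tx":0,"ty":0,"tz":0.01,"ax":0,"ay":0,"az":0},{"claw":1,"tx":0,"ty":0,"tz":0.015,"ax":0,"ay":0,"az":0},{"claw":1,"tx":0,"ty":0,"tz":0.01,"ax":0,"ay":0,"az":0},{"claw":1,"tx":0,"ty":-0.001,"tz":0,"ax":0,"ay":0,"az":0},{"claw":1,"tx":0,"ty":-0.002,"tz":0,"ax":0,"ay":0,"az":0},{"claw":1,"tx":0,"ty":-0.002,"tz":0,"ax":0,"ay":0,"az":0},{"claw":1,"tx":0,"ty":-0.002,"tz":0,"ax":0,"ay":0,"az":0},{"claw":1,"tx":0,"ty":-0.002,"tz":0,"ax":0,"ay":0,"az":0},{"claw":1,"tx":0,"ty":0,"tz":0,"ax":0,"ay":0,"az":0}])

```text
clock: 20.43
tcp_pos: [0.6168, 0.1778, 0.2493]
orientation: [-2.165, -2.276, -0.001]
contact_force: [0.7, -1.1, 0.5]
grip_width: 0.0
gripper_force: 0.0
```

```bash
python3 chk.py c7
```

```text
[[ 30  33  33  31  34  35  35  31]
 [ 30  31  32  44  41  38  36  35]
 [ 33  31  68 186 187 149  48  33]
 [ 35  32  78 138 158 130  51  59]
 [ 30  31  79 133 124 103  48 127]
 [ 34  27  86 130 122  93  71 146]
 [ 32  37  61 114 115  83  68 142]
 [ 37  32  55  93  97  79  69 141]
 [ 30  33  60 123 103  82  66 139]]
20.4833 [0.617  0.1778 0.2492] [0.6 0.  0.5]
```

arm_command(plan=[{"claw":1,"tx":0,"ty":-0.0008,"tz":0,"ax":0,"ay":0,"az":0},{"claw":1,"tx":0,"ty":-0.0008,"tz":0,"ax":0,"ay":0,"az":0},{"claw":1,"tx":0,"ty":-0.0008,"tz":0,"ax":0,"ay":0,"az":0},{"claw":1,"tx":0,"ty":-0.0008,"tz":0,"ax":0,"ay":0,"az":0},{"claw":1,"tx":0,"ty":-0.0008,"tz":0,"ax":0,"ay":0,"az":0},{"claw":1,"tx":0,"ty":-0.0008,"tz":0,"ax":0,"ay":0,"az":0},{"claw":1,"tx":0,"ty":-0.0008,"tz":0,"ax":0,"ay":0,"az":0},{"claw":1,"tx":0,"ty":-0.0008,"tz":0,"ax":0,"ay":0,"az":0},{"claw":1,"tx":0,"ty":-0.0008,"tz":0,"ax":0,"ay":0,"az":0},{"claw":1,"tx":0,"ty":0,"tz":0,"ax":0,"ay":0,"az":0}])

```text
clock: 21.32
tcp_pos: [0.612, 0.1774, 0.2506]
orientation: [2.163, 2.273, 0.009]
contact_force: [6.0, -0.6, 6.0]
grip_width: -0.0002
gripper_force: 3.5
```

```bash
python3 chk.py c8
```

```text
[[ 32  32  33  33  33  32  34  36]
 [ 34  36  35  43  40  35  34  32]
 [ 33  30  75 155 155 100  36  41]
 [ 33  34  91 149 165 127  59 132]
 [ 32  34 101 129 123  97 113 145]
 [ 31  38 109 129 119  99 143 146]
 [ 33  48  95 120 108  83 144 141]
 [ 33  42  89  96  90  48 140 141]
 [ 30  46  94 124  97  49 138 144]]
21.3667 [0.6121 0.1774 0.2506] [6.7 0.  5.4]
```

```bash
python3 - <<'E'
from h import *
m,M,t=cam("side")
for f,pts in(("z6",((170,135),(60,210),(120,210))),("c6",((200,148),(78,172),(125,205)))):
  for x,y in pts:
    u,v=245+(x+.5)/5-.5,150+(y+.5)/5-.5
    d=M@np.array([(u-m["cx"])/m["fx"],-(v-m["cy"])/m["fy"],-1.]); P=t+d*(.1755-t[1])/d[1]
    print(f,P.round(4), round(np.degrees(np.arctan2(P[0]-.5755,P[2]-.05)),1), round(np.hypot(P[0]-.5755,P[2]-.05),4))
E
```

```text
z6 [0.5907 0.1755 0.0895] 21.0 0.0424
z6 [0.5413 0.1755 0.0674] -63.1 0.0383
z6 [0.5677 0.1755 0.0614] -34.3 0.0138
c6 [0.6042 0.1755 0.081 ] 42.8 0.0422
c6 [0.5497 0.1755 0.0821] -38.8 0.0412
c6 [0.57   0.1755 0.0631] -22.8 0.0142
```

arm_command(plan=[{"claw":1,"tx":0,"ty":0.004,"tz":0,"ax":0,"ay":0,"az":0},{"claw":1,"tx":0,"ty":0.004,"tz":0,"ax":0,"ay":0,"az":0},{"claw":1,"tx":0,"ty":0.004,"tz":0,"ax":0,"ay":0,"az":0},{"claw":1,"tx":0,"ty":0.002,"tz":0,"ax":0,"ay":0,"az":0},{"claw":1,"tx":0,"ty":0,"tz":0,"ax":0,"ay":0,"az":0},{"claw":1,"tx":0,"ty":0,"tz":0,"ax":0,"ay":0,"az":0},{"claw":1,"tx":0,"ty":0,"tz":0,"ax":0,"ay":0,"az":0},{"claw":1,"tx":0,"ty":0,"tz":0,"ax":0,"ay":0,"az":0},{"claw":1,"tx":0,"ty":0,"tz":0,"ax":0,"ay":0,"az":0},{"claw":1,"tx":0,"ty":0,"tz":0,"ax":0,"ay":0,"az":0}])

```text
clock: 22.2
tcp_pos: [0.6238, 0.1781, 0.2487]
orientation: [-2.165, -2.276, 0.0]
contact_force: [0.1, -0.0, -0.7]
grip_width: 0.0002
gripper_force: 0.0
```

```bash
python3 chk.py c9
```

```text
[[ 32  31  30  31  31  35  35  31]
 [ 32  35  30  36  37  33  30  30]
 [ 32  32  78 157 155  98  35  33]
 [ 35  32  92 162 165 132  39  34]
 [ 33  33 101 129 119  93  38  36]
 [ 86  37 107 130 117  87  88  60]
 [125  34  66 120 109  81  74  57]
 [126  34  47  94  98  79  75  60]
 [123  37  57 122  98  77  80  55]]
22.25 [0.6238 0.1781 0.2487] [ 0.3  0.8 -0.4]
```

arm_command(plan=[{"claw":1,"tx":0,"ty":0.004,"tz":0,"ax":0,"ay":0,"az":0},{"claw":1,"tx":0,"ty":0,"tz":0.005,"ax":0,"ay":0,"az":0},{"claw":1,"tx":0,"ty":0,"tz":0.006,"ax":0,"ay":0,"az":0},{"claw":1,"tx":0,"ty":-0.002,"tz":0,"ax":0,"ay":0,"az":0},{"claw":1,"tx":0,"ty":-0.002,"tz":0,"ax":0,"ay":0,"az":0},{"claw":1,"tx":0,"ty":-0.001,"tz":0,"ax":0,"ay":0,"az":0},{"claw":1,"tx":0,"ty":-0.001,"tz":0,"ax":0,"ay":0,"az":0},{"claw":1,"tx":0,"ty":-0.001,"tz":0,"ax":0,"ay":0,"az":0},{"claw":1,"tx":0,"ty":-0.001,"tz":0,"ax":0,"ay":0,"az":0},{"claw":1,"tx":0,"ty":0,"tz":0,"ax":0,"ay":0,"az":0}])

```text
clock: 23.08
tcp_pos: [0.6203, 0.1779, 0.2383]
orientation: [2.165, 2.275, 0.002]
contact_force: [2.4, 0.5, 0.8]
grip_width: 0.0002
gripper_force: 0.8
```

```bash
python3 chk.py d1
```

```text
[[ 35  31  34  27  32  36  31  28]
 [ 35  32  32  35  37  35  30  32]
 [ 29  34  73 159 155 101  37  32]
 [ 32  31  87 156 173 140  41  35]
 [ 37  36 101 132 121  93  38  31]
 [ 29  38 106 131 118  88  36  34]
 [ 30  37  76 119 107  77  35  39]
 [ 31  35  49  94  90  47  41  77]
 [ 40  33  55 116  88  59  77  80]]
23.1333 [0.6203 0.1779 0.2383] [ 2.4 -0.3  1.2]
```

arm_command(plan=[{"claw":1,"tx":0,"ty":-0.0005,"tz":0,"ax":0,"ay":0,"az":0},{"claw":1,"tx":0,"ty":-0.0005,"tz":0,"ax":0,"ay":0,"az":0},{"claw":1,"tx":0,"ty":-0.0005,"tz":0,"ax":0,"ay":0,"az":0},{"claw":1,"tx":0,"ty":-0.0005,"tz":0,"ax":0,"ay":0,"az":0},{"claw":1,"tx":0,"ty":-0.0005,"tz":0,"ax":0,"ay":0,"az":0},{"claw":1,"tx":0,"ty":-0.0005,"tz":0,"ax":0,"ay":0,"az":0},{"claw":1,"tx":0,"ty":0,"tz":0,"ax":0,"ay":0,"az":0},{"claw":1,"tx":0,"ty":0,"tz":0,"ax":0,"ay":0,"az":0},{"claw":1,"tx":0,"ty":0,"tz":0,"ax":0,"ay":0,"az":0},{"claw":1,"tx":0,"ty":0,"tz":0,"ax":0,"ay":0,"az":0}])

```text
clock: 23.97
tcp_pos: [0.6184, 0.1778, 0.2391]
orientation: [2.164, 2.274, 0.006]
contact_force: [6.0, 0.3, 3.9]
grip_width: 0.0
gripper_force: 3.1
```

```bash
python3 chk.py d2
```

```text
[[ 32  27  29  29  33  32  34  32]
 [ 26  34  33  35  38  31  29  33]
 [ 33  33  65 128 104  92  31  34]
 [ 34  33 106 184 185 154  38  32]
 [ 35  37  98 117 108  89  36  30]
 [ 29  40 115 129 117  83  33  35]
 [ 30  34  82 125 106  74  38  52]
 [ 30  38  45  95  91  62  44 113]
 [ 34  30  50 116  85  78  58 113]]
24.0167 [0.6184 0.1777 0.239 ] [6.1 0.8 4.8]
```

arm_command(plan=[{"claw":1,"tx":0,"ty":0,"tz":-0.001,"ax":0,"ay":0,"az":0},{"claw":1,"tx":0,"ty":0,"tz":-0.001,"ax":0,"ay":0,"az":0},{"claw":1,"tx":0,"ty":-0.0005,"tz":-0.0006,"ax":0,"ay":0,"az":0},{"claw":1,"tx":0,"ty":-0.0005,"tz":-0.0006,"ax":0,"ay":0,"az":0},{"claw":1,"tx":0,"ty":-0.0005,"tz":-0.0006,"ax":0,"ay":0,"az":0},{"claw":1,"tx":0,"ty":-0.0005,"tz":-0.0006,"ax":0,"ay":0,"az":0},{"claw":1,"tx":0,"ty":0,"tz":0,"ax":0,"ay":0,"az":0},{"claw":1,"tx":0,"ty":0,"tz":0,"ax":0,"ay":0,"az":0},{"claw":1,"tx":0,"ty":0,"tz":0,"ax":0,"ay":0,"az":0},{"claw":1,"tx":0,"ty":0,"tz":0,"ax":0,"ay":0,"az":0}])

```text
clock: 24.85
tcp_pos: [0.6144, 0.1776, 0.2416]
orientation: [-2.165, -2.276, 0.002]
contact_force: [-0.1, 0.4, -0.2]
grip_width: 0.0001
gripper_force: 0.2
```

```bash
python3 chk.py d3
```

```text
[[ 29  33  32  29  32  31  34  34]
 [ 27  29  31  33  31  33  31  31]
 [ 28  32  30  28  29  35  35  34]
 [ 31  28  34  36  31  35  34  33]
 [ 31  32  36  36  36  34  29  34]
 [ 37  34  33  32  34  32  40 109]
 [ 33  34  29  34  34  36  71 142]
 [ 31  32  40  43  80  45 114 143]
 [ 33  36  82  65  75  49 116 139]]
24.9 [0.6144 0.1776 0.2416] [-0.4 -0.5  0.7]
```

The head has dropped out of the checked window, so the pin fell in. Retracting and moving above the pin.

arm_command(plan=[{"claw":1,"tx":0,"ty":0.004,"tz":0,"ax":0,"ay":0,"az":0},{"claw":1,"tx":0,"ty":0.004,"tz":0,"ax":0,"ay":0,"az":0},{"claw":1,"tx":0,"ty":0,"tz":-0.02,"ax":0,"ay":0,"az":0},{"claw":1,"tx":0,"ty":0,"tz":-0.035,"ax":0,"ay":0,"az":0},{"claw":1,"tx":0,"ty":0,"tz":-0.037,"ax":0,"ay":0,"az":0},{"claw":1,"tx":-0.022,"ty":-0.0156,"tz":0,"ax":0,"ay":0,"az":0},{"claw":1,"tx":-0.022,"ty":-0.0156,"tz":0,"ax":0,"ay":0,"az":0},{"claw":1,"tx":-0.022,"ty":-0.0156,"tz":0,"ax":0,"ay":0,"az":0},{"claw":1,"tx":0,"ty":0,"tz":0,"ax":0,"ay":0,"az":0},{"claw":1,"tx":0,"ty":0,"tz":0,"ax":0,"ay":0,"az":0}])

```text
clock: 25.73
tcp_pos: [0.5792, 0.108, 0.3344]
orientation: [-2.169, -2.273, 0.0]
contact_force: [0.9, -0.2, -0.0]
grip_width: 0.0002
gripper_force: 0.0
```

```bash
python3 chk.py d4|tail -1; python3 - <<'E'
from h import *
def crop(f,u,v,s,W=400,H=300):
    im=cv2.imread(f"pics/{f}.png"); w,h=W//s//2,H//s//2
    return cv2.resize(im[v-h:v+h,u-w:u+w],(W,H),interpolation=cv2.INTER_CUBIC)
cv2.imwrite("pics/z8.png",cv2.convertScaleAbs(crop("d4",290,180,5,600,450),alpha=1.5))
for z in(.100,.111,.125,.14,.154): print(z,proj("side",[.579,.110,z]))
E
```

```text
25.7833 [0.5797 0.1096 0.3343] [0.5 0.3 0.5]
0.1 (np.float64(288.82264792655246), np.float64(185.1959357851788))
0.111 (np.float64(288.7959629824501), np.float64(179.93427278745355))
0.125 (np.float64(288.7616386686399), np.float64(173.16630013574778))
0.14 (np.float64(288.72440542170784), np.float64(165.82475214839042))
0.154 (np.float64(288.68921976119645), np.float64(158.8869415518003))
```

View pics/z8.png

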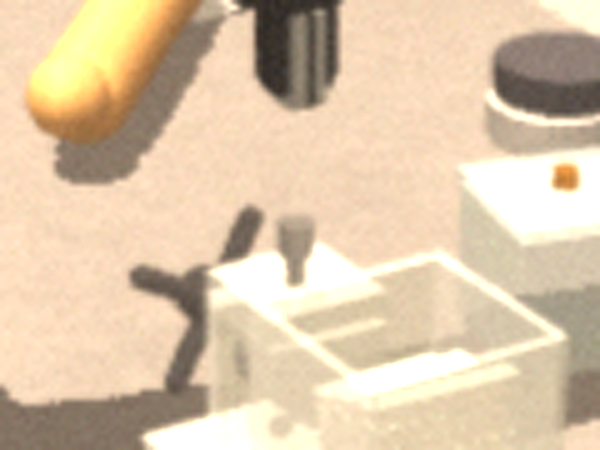

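The pin is at the catch: head top at crop (296,217), z about 0.112 m, head 11 mm above the top. The fingers are centred over it, so I'll press gently.

arm_command(plan=[{"claw":1,"tx":0,"ty":0,"tz":0.012,"ax":0,"ay":0,"az":0},{"claw":1,"tx":0,"ty":0,"tz":0.012,"ax":0,"ay":0,"az":0},{"claw":1,"tx":0,"ty":0,"tz":0.012,"ax":0,"ay":0,"az":0},{"claw":1,"tx":0,"ty":0,"tz":0.006,"ax":0,"ay":0,"az":0},{"claw":1,"tx":0,"ty":0,"tz":0.001,"ax":0,"ay":0,"az":0},{"claw":1,"tx":0,"ty":0,"tz":0.001,"ax":0,"ay":0,"az":0},{"claw":1,"tx":0,"ty":0,"tz":0.001,"ax":0,"ay":0,"az":0},{"claw":1,"tx":0,"ty":0,"tz":0.001,"ax":0,"ay":0,"az":0},{"claw":1,"tx":0,"ty":0,"tz":0.001,"ax":0,"ay":0,"az":0},{"claw":1,"tx":0,"ty":0,"tz":0.001,"ax":0,"ay":0,"az":0}])

```text
clock: 26.62
tcp_pos: [0.5796, 0.1098, 0.2864]
orientation: [2.165, 2.276, 0.001]
contact_force: [0.3, 0.1, 0.2]
grip_width: -0.0002
gripper_force: 0.0
```

arm_command(plan=[{"claw":1,"tx":0,"ty":0,"tz":0.0006,"ax":0,"ay":0,"az":0},{"claw":1,"tx":0,"ty":0,"tz":0.0006,"ax":0,"ay":0,"az":0},{"claw":1,"tx":0,"ty":0,"tz":0.0006,"ax":0,"ay":0,"az":0},{"claw":1,"tx":0,"ty":0,"tz":0.0006,"ax":0,"ay":0,"az":0},{"claw":1,"tx":0,"ty":0,"tz":0.0006,"ax":0,"ay":0,"az":0},{"claw":1,"tx":0,"ty":0,"tz":0,"ax":0,"ay":0,"az":0},{"claw":1,"tx":0,"ty":0,"tz":0,"ax":0,"ay":0,"az":0},{"claw":1,"tx":0,"ty":0,"tz":0,"ax":0,"ay":0,"az":0},{"claw":1,"tx":0,"ty":0,"tz":0,"ax":0,"ay":0,"az":0},{"claw":1,"tx":0,"ty":0,"tz":0,"ax":0,"ay":0,"az":0}])

```text
clock: 27.45
tcp_pos: [0.5797, 0.1097, 0.2834]
orientation: [2.165, 2.276, 0.001]
contact_force: [0.6, -0.1, 5.0]
grip_width: -0.0
gripper_force: 2.7
```

Contact at tip z ≈ 0.110 with 5 N. Pressing on in small steps.

arm_command(plan=[{"claw":1,"tx":0,"ty":0,"tz":0.0006,"ax":0,"ay":0,"az":0},{"claw":1,"tx":0,"ty":0,"tz":0.0006,"ax":0,"ay":0,"az":0},{"claw":1,"tx":0,"ty":0,"tz":0.0006,"ax":0,"ay":0,"az":0},{"claw":1,"tx":0,"ty":0,"tz":0.0006,"ax":0,"ay":0,"az":0},{"claw":1,"tx":0,"ty":0,"tz":0.0006,"ax":0,"ay":0,"az":0},{"claw":1,"tx":0,"ty":0,"tz":0,"ax":0,"ay":0,"az":0},{"claw":1,"tx":0,"ty":0,"tz":0,"ax":0,"ay":0,"az":0},{"claw":1,"tx":0,"ty":0,"tz":0,"ax":0,"ay":0,"az":0},{"claw":1,"tx":0,"ty":0,"tz":0,"ax":0,"ay":0,"az":0},{"claw":1,"tx":0,"ty":0,"tz":0,"ax":0,"ay":0,"az":0}])

```text
clock: 28.28
tcp_pos: [0.5793, 0.1098, 0.2799]
orientation: [-2.165, -2.276, 0.001]
contact_force: [-0.5, 0.1, 1.4]
grip_width: -0.0004
gripper_force: 0.5
```

arm_command(plan=[{"claw":1,"tx":0,"ty":0,"tz":0.0008,"ax":0,"ay":0,"az":0},{"claw":1,"tx":0,"ty":0,"tz":0.0008,"ax":0,"ay":0,"az":0},{"claw":1,"tx":0,"ty":0,"tz":0.0008,"ax":0,"ay":0,"az":0},{"claw":1,"tx":0,"ty":0,"tz":0.0008,"ax":0,"ay":0,"az":0},{"claw":1,"tx":0,"ty":0,"tz":0.0008,"ax":0,"ay":0,"az":0},{"claw":1,"tx":0,"ty":0,"tz":0,"ax":0,"ay":0,"az":0},{"claw":1,"tx":0,"ty":0,"tz":0,"ax":0,"ay":0,"az":0},{"claw":1,"tx":0,"ty":0,"tz":0,"ax":0,"ay":0,"az":0},{"claw":1,"tx":0,"ty":0,"tz":0,"ax":0,"ay":0,"az":0},{"claw":1,"tx":0,"ty":0,"tz":0,"ax":0,"ay":0,"az":0}])

```text
clock: 29.12
tcp_pos: [0.5793, 0.1098, 0.2759]
orientation: [-2.165, -2.276, 0.0]
contact_force: [-0.2, -0.3, 1.9]
grip_width: -0.0004
gripper_force: 0.6
```

arm_command(plan=[{"claw":1,"tx":0,"ty":0,"tz":0.0006,"ax":0,"ay":0,"az":0},{"claw":1,"tx":0,"ty":0,"tz":0.0006,"ax":0,"ay":0,"az":0},{"claw":1,"tx":0,"ty":0,"tz":0.0006,"ax":0,"ay":0,"az":0},{"claw":1,"tx":0,"ty":0,"tz":0.0006,"ax":0,"ay":0,"az":0},{"claw":1,"tx":0,"ty":0,"tz":0.0006,"ax":0,"ay":0,"az":0},{"claw":1,"tx":0,"ty":0,"tz":0,"ax":0,"ay":0,"az":0},{"claw":1,"tx":0,"ty":0,"tz":0,"ax":0,"ay":0,"az":0},{"claw":1,"tx":0,"ty":0,"tz":0,"ax":0,"ay":0,"az":0},{"claw":1,"tx":0,"ty":0,"tz":0,"ax":0,"ay":0,"az":0},{"claw":1,"tx":0,"ty":0,"tz":0,"ax":0,"ay":0,"az":0}])

```text
clock: 29.95
tcp_pos: [0.5797, 0.1097, 0.2737]
orientation: [2.165, 2.276, 0.001]
contact_force: [-1.3, -0.4, 8.2]
grip_width: -0.0002
gripper_force: 4.1
```

Force has risen to 8 N at tip z ≈ 0.1005, which is flush. One slight press, then I lift clear and check.

arm_command(plan=[{"claw":1,"tx":0,"ty":0,"tz":0.0005,"ax":0,"ay":0,"az":0},{"claw":1,"tx":0,"ty":0,"tz":0.0005,"ax":0,"ay":0,"az":0},{"claw":1,"tx":0,"ty":0,"tz":0,"ax":0,"ay":0,"az":0},{"claw":1,"tx":0,"ty":0,"tz":0,"ax":0,"ay":0,"az":0},{"claw":1,"tx":0,"ty":0,"tz":-0.005,"ax":0,"ay":0,"az":0},{"claw":1,"tx":0,"ty":0,"tz":-0.02,"ax":0,"ay":0,"az":0},{"claw":1,"tx":0,"ty":0,"tz":-0.03,"ax":0,"ay":0,"az":0},{"claw":1,"tx":0,"ty":0,"tz":-0.03,"ax":0,"ay":0,"az":0},{"claw":1,"tx":0,"ty":0,"tz":0,"ax":0,"ay":0,"az":0},{"claw":1,"tx":0,"ty":0,"tz":0,"ax":0,"ay":0,"az":0}])

```text
clock: 30.78
tcp_pos: [0.5797, 0.1098, 0.3583]
orientation: [2.165, 2.276, 0.004]
contact_force: [-0.4, -0.0, -0.7]
grip_width: 0.0001
gripper_force: 0.0
```

```bash
python3 - <<'E'
from h import *
g=snap("side","e1").astype(int).mean(2).astype(int)
ref=cv2.imread("pics/d4.png").astype(int).mean(2).astype(int)
print(np.c_[np.arange(172,196),ref[172:196,288],g[172:196,288],g[172:196,290]].T)
print([(w("side",d["location"]).round(3),round(d["confidence"],2)) for d in r.tip_of("pin","side")[:1]])
o=r.get_obs();print(o["clock"],o["tcp_pos"],o["contact_force"])
E
```

```text
[[172 173 174 175 176 177 178 179 180 181 182 183 184 185 186 187 188 189
  190 191 192 193 194 195]
 [142 143 142 145 144 139 123 113 110  98  94  95  95  95  97  95  98  95
   99 106 153 215 189 178]
 [142 138 139 143 143 142 141 143 143 144 137 116 109 110  95  92  95  97
  100 104 154 213 190 176]
 [141 138 141 140 139 140 143 142 140 140 137 117 112 110  99 101 101  99
   97 118 171 206 180 177]]
[]
30.8833 [0.57884774 0.10990524 0.35605438] [ 0.10692906 -0.27689663 -0.61025423]
```

```bash
python3 -c "
from h import *
print(r.hand_in())"
```

```text
the job is handed in; nothing more can be done
None
```

The job is handed in, with no verdict returned yet: the pin dropped into the roller, was pressed past the catch (head about 10.5 mm lower in the last picture, so flush), and the arm is clear; I saw no force above about 9 N and did not re-measure the bystanders.

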